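Line up two jars in the corner guide

TASK

Slide the jar with the orange lid along the table into the corner of the blue guide, so that it stands against both the long fence and the short end stop. Then slide the jar with the green lid up against the long fence, right beside the orange one and touching it. Only push the jars with the fingers: do not lift or tip them, and leave everything else on the table where it is.

Things in the scene. Friction and masses are not known exactly. Their poses are not given: they have to be found in the camera images.
- jar_orange: filled glass jar with an orange lid, 70 mm in diameter (straight wall from the table up to 64 mm), 85 mm high overall (lid 66 mm across), about 0.27 to 0.47 kg, slides on the table with friction about 0.5 to 0.75; origin at the centre of its underside, z up
- jar_green: filled glass jar with a green lid, 70 mm in diameter (straight wall from the table up to 64 mm), 85 mm high overall (lid 66 mm across), about 0.27 to 0.47 kg, slides on the table with friction about 0.5 to 0.75; origin at the centre of its underside, z up; otherwise the same as the orange one
- guide_corner (a point): inner corner of the fixed blue guide, at table height (walls 50 mm high, 12 mm thick). In this point's axes (z up): the long fence runs 400 mm along -y, its inner face, which jars stand against, is the plane x = 0; the short end stop runs 60 mm along -x, its inner face is the plane y = 0. Jars belong on the -x, -y side. Two low feet reach 42 mm behind the fence
- jar_white: filled jar with a white lid, same size as the others, standing in one row with the orange and green jars in front of the guide; a bystander; origin at the centre of its underside
- jar_white2: another filled jar with a white lid, same size, off the right end of the guide; a bystander; origin at the centre of its underside
- funnel: white filling funnel standing upside down, 110 mm across at the table, 80 mm high; a bystander; origin at the centre of its underside
- lid: loose red jar lid lying flat, 66 mm across, 17 mm high; a bystander; origin at the centre of its underside
- label_roll: roll of paper labels lying flat, 76 mm across, 30 mm high; a bystander; origin at the centre of its underside
- cup: empty open glass, 66 mm across at the rim, 80 mm high; a bystander; origin at the centre of its underside

How it is judged:
On the way, in this order (a step that is already met when the one before it is completed fails the run):
1. the orange-lidded jar stands in the corner of the guide (x of jar_orange in the frame of guide_corner between -0.04 and -0.03 m and y of jar_orange in the frame of guide_corner between -0.04 and -0.03 m), for 0.2 s.
2. the green-lidded jar stands against the fence beside the orange one (all of step 1 and x of jar_green in the frame of guide_corner between -0.04 and -0.03 m and y of jar_green in the frame of guide_corner between -0.114 and -0.1 m and horizontal distance between jar_orange and jar_green below 0.075 m), for 0.2 s.
At the end, for the whole second after the job is handed in: orange-lidded jar within 5 mm of touching both the fence and the end stop; green-lidded jar within 5 mm of touching the fence and within 5 mm of touching the orange one, on its side away from the end stop; both upright on the table and at rest (all of step 2 and angle between each of jar_orange, jar_green's own z axis and vertical below 0.05 rad and linear speed of each of jar_orange, jar_green below 0.01 m/s and height (world z) of each of jar_orange, jar_green below 0.005 m).
It fails at once if the orange or green jar is lifted off the table or tipped (height (world z) of any of jar_orange, jar_green above 0.012 m or angle between any of jar_orange, jar_green's own z axis and vertical above 0.35 rad).
It fails at once if another thing on the table is moved by more than 15 mm (distance of any of jar_white, jar_white2, funnel, lid, label_roll, cup from where it was at the start of the episode above 0.015 m).
It also fails if it takes over 67 s, if anything falls off the work surface, if the arm or the gripper's body presses on something with over 40 N, if the wrist force passes 120 N, or if a joint passes its speed limit or range.

ROBOT

A 6-joint arm with a two-finger parallel gripper is mounted at the origin on the work surface. World frame = base frame: x ahead of the robot, y to its left, z up, the work surface at z = 0. Lengths are in m, angles in rad, forces in N, time in s.
With the tool pointing down it reaches from about 0.4 to 0.825 m from the base axis. Payload 7 kg.
Tool frame: the origin (TCP) lies at the centre of the arm's flange, where the gripper is bolted on; the fingertips stand 178 mm ahead of it and the grasp point (between the pads) lies 159 mm ahead of it; z points along the fingers, y is the direction in which the jaws open and shut (so a half turn about z gives the same grasp; the last joint's range is limited). The gripper opens to 88 mm and grips with 3 to 60 N. Pads are 19 mm wide; open, the fingers measure 130 mm over their backs; the gripper's body (78 mm by 193 mm) begins 47 mm behind the grasp point.
Start: joints at [1.596, 0.359, 0.012, 0, -1.224, -0.288], TCP at [0.175, 0.652, 0.405] pointing down, gripper open.
Joint ranges: [-3.07, 3.07], [-1.43, 2.12], [-1.02, 1.25], [-3.03, 1.67], [-3.05, -0], [-3.03, 3.03]. Speed limits (rad/s): [2.39, 2.39, 3.01, 3.14, 3.14, 3.14].

INTERFACE

Orientations are given as [roll, pitch, yaw] about the fixed x, y, z axes, in that order (R = Rz(yaw) Ry(pitch) Rx(roll)).
In Python, from station import * gives the robot as it stands.
- The arm moves only by the tool send_rows, never from a script. Its argument "motion" is a list of rows, each an object with "offset": the shift along the tool's x, y, z in cm, a list of three; "turn": the turn about the tool's z in degrees. In form: [{"offset": [x, y, z], "turn": turn}, ...]. A call has 1 to 8 rows; each row is the pose to reach, as a shift and turn from the pose commanded when the call began, along the tool's axes at that moment; what a row does not reach only later rows make up. A row lasts 1/10 s, in which the tool goes at most 50 mm and 8.59 degrees, less where a joint would pass 70% of its speed; a pose out of reach is approached as far as the arm can. A call with a gripper value outside its range is refused whole. "hand" is the opening, from -1 (shut) to 1 (fully open), set as the call begins (left out, the last holds). The fingers move at their own pace and stop on an object; "squeeze" is the grip in N (left out, the last holds). Time passes only in rows, so rows that repeat a pose let the fingers close. It gives the time, the measured TCP pose, the force and the opening at its end, in the units of the state.
- get_state(): the state, without advancing time (a new reading comes with each control period).
- grab_frame(name): name is "side" or "top" or "wrist"; returns a dict with "frame" (384x512x3 uint8, blue, green, red), "range_z" (384x512 float32, m along the optical axis (not along the pixel's ray), 0 where there is no reading), "vertical_fov" (degrees; the focal length in pixels is half the picture's height over the tangent of half this angle, whatever the lens; pixels are square), "cx", "cy" (the principal point, pixels), "cam_to_world" (4x4, takes a point from camera to world coordinates). Camera axes: x right, y up, looking along -z (the intrinsics and any distortion apply to the point x, -y, -z); pixel columns grow to the right and rows downward; lengths in m; the calibration is good to about 2 mm. A picture is of the moment at which its call begins.
- job_done(): hands the job in, once; it reports no verdict.
The state is a dict: "t": time; "q": joint angles; "qd": joint speeds; "joint_efforts": joint torques, N m; "eef_pos": TCP position; "ee_rot": TCP orientation; "force": force on the tool from outside, world axes, zero at the start; "moment": the same for the moment, N m; "width": finger opening in m.
Only numpy, scipy, OpenCV 4.12 (cv2) and the standard library are available. Lean on these libraries where they do the work, as an engineer would, in place of code of your own. Each camera call takes 0.05 s, during which the arm holds its last target. There are 200 camera calls.

## Working session

There is one attempt and no reset: what is moved stays moved. The work goes in short steps, Python scripts to look and compute and a tool call to move; the robot and the scene stay as the last step left them, time stands still between calls to the robot, and variables do not carry over. Pictures are saved under pics/ and viewed, about 8 in all and at most 12, crops included, and the job is handed in when it is done.

Besides the shell and the picture viewer there is one more tool, called after "Call:" as a command line: name --argument value ..., lists and objects as JSON in quotes. send_rows: Moves the arm, as the interface text tells. Its arguments: {"type":"object","properties":{"motion":{"type":"array"},"hand":{"type":"number"},"squeeze":{"type":"number"}},"required":["motion"]}

```bash
mkdir -p pics; ls
cat > h.py <<'E'
from station import *
import numpy as np, cv2
def cloud(f):
    d=f["range_z"]; H,W=d.shape; fl=H/2/np.tan(np.radians(f["vertical_fov"])/2)
    v,u=np.mgrid[:H,:W]; X=(u-f["cx"])/fl*d; Y=-(v-f["cy"])/fl*d
    P=np.stack([X,Y,-d,np.ones_like(d)],-1)@np.array(f["cam_to_world"]).T
    P=P[...,:3]; P[d<=0]=np.nan
    return P
E
python3 - <<'E'
from h import *
s=get_state(); print(s)
f=grab_frame("top"); print({k:v for k,v in f.items() if k not in("frame","range_z")})
g=grab_frame("side")
cv2.imwrite("pics/a.png",f["frame"]);cv2.imwrite("pics/b.png",g["frame"])
np.save("top.npy",cloud(f));np.save("side.npy",cloud(g)); print({k:v for k,v in g.items() if k not in("frame","range_z")})
E
```

```text
pics
{'t': 0.0, 'q': array([ 1.59607559e+00,  3.59373592e-01,  1.10383439e-02, -3.81886371e-04,
       -1.22403619e+00, -2.88087080e-01]), 'qd': array([-8.94541507e-04, -4.75114370e-05,  4.10488679e-04,  3.71490933e-04,
        5.10680921e-05,  8.13924263e-05]), 'joint_efforts': array([-1.32245674e-03, -5.82712162e+01,  2.93047374e+01,  6.99739158e+00,
        7.02534409e-03, -1.61906514e-04]), 'eef_pos': array([0.17531316, 0.65163226, 0.40371637]), 'ee_rot': array([ 3.13998045e+00, -1.03366298e-04, -2.62937805e-01]), 'force': array([-0.04524067,  0.04201167,  0.05379746]), 'moment': array([-0.03185674, -0.02315266,  0.01703906]), 'width': 0.08771681925451005}
{'vertical_fov': 43.693178246014924, 'cx': 255.06103285232902, 'cy': 191.76479271875976, 'cam_to_world': array([[ 0.01520144,  0.9957518 , -0.09081453,  0.38391465],
       [-0.99987192,  0.01468369, -0.00636666, -0.0410745 ],
       [-0.00500612,  0.09089968,  0.99584747,  1.63826542],
       [ 0.        ,  0.        ,  0.        ,  1.        ]])}
{'vertical_fov': 44.455354932856366, 'cx': 249.87148609417264, 'cy': 190.24203729431213, 'cam_to_world': array([[-0.99023104,  0.08145884, -0.11316774,  0.41105125],
       [-0.13942158, -0.56664021,  0.81208405,  0.92621234],
       [ 0.00202603,  0.81992886,  0.57246185,  0.74661446],
       [ 0.        ,  0.        ,  0.        ,  1.        ]])}
```

View pics/a.png

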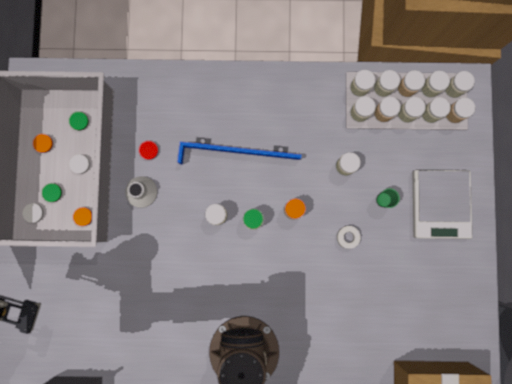

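View pics/b.png

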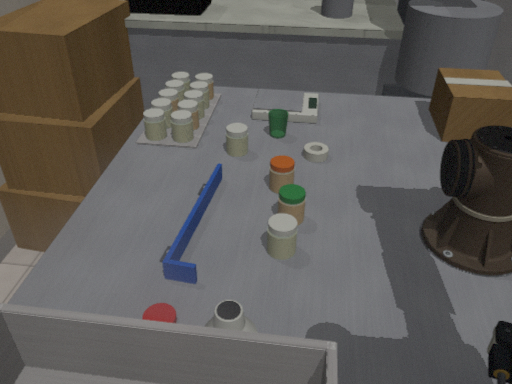

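Top view (picture 1): the guide's corner is at about (183,146) and its fence runs to (300,156). The lids are orange (295,209), green (253,219) and white (215,214). The side view (picture 2) agrees. Next I measure positions.

Run:
```python
from h import *
from scipy.optimize import least_squares
for nm,img in (("top","a"),("side","b")):
    P=np.load(nm+".npy"); I=cv2.imread(f"pics/{img}.png"); h=cv2.cvtColor(I,cv2.COLOR_BGR2HSV)
    x,y,z=np.moveaxis(P,-1,0)
    print(nm)
    roi=(x>0.3)&(x<0.85)&(y>-.65)&(y<.5)
    # tall things: circle clusters
    m=(roi&(z>.012)&(z<.13)).astype(np.uint8)
    n,l,st,c=cv2.connectedComponentsWithStats(m)
    for i in range(1,n):
        if st[i,4]<25: continue
        q=P[l==i]; zt=np.percentile(q[:,2],90); t=q[q[:,2]>zt-.012]
        (cx,cy),r=cv2.minEnclosingCircle(t[:,:2].astype(np.float32))
        print(c[i].round(),st[i,4],"ztop %.3f"%zt,"circ %.3f %.3f r%.3f"%(cx,cy,r), "med",np.median(t[:,:2],0).round(3), I[l==i].mean(0).round())
    b=roi&(h[...,0]>105)&(h[...,0]<130)&(h[...,1]>170)&(h[...,2]>60)&(z>.04)&(z<.06)
    q=P[b]; print("blue",len(q))
    f=q[q[:,1]<q[:,1].max()-.03]
    L=cv2.fitLine(f[:,:2].astype(np.float32),cv2.DIST_HUBER,0,.001,.001).ravel(); print("line",L, "yaw",np.degrees(np.arctan2(L[1],L[0])))
    d=L[:2]*np.sign(L[1]); nrm=np.array([d[1],-d[0]]); o=L[2:]
    s=(q[:,:2]-o)@d; e=(q[:,:2]-o)@nrm
    print("s pct",np.percentile(s,[0,1,99,100]),"e pct main",np.percentile(e[s<s.max()-.03],[1,10,50,90,99]))
    k=e<-.02; print("endstop s",np.percentile(s[k],[1,50,99]),"e min",e.min(),"s corner pt",o+d*s.max(),"len",s.max()-s.min())
```

```text
top
[104. 168.] 1464 ztop 0.104 circ 0.603 0.470 r0.245 med [0.599 0.47 ] [73. 72. 77.]
[398. 109.] 1965 ztop 0.097 circ 0.808 -0.504 r0.148 med [ 0.814 -0.494] [154. 158. 164.]
[148. 149.] 267 ztop 0.022 circ 0.672 0.338 r0.034 med [0.673 0.338] [ 17.  24. 188.]
[233. 151.] 749 ztop 0.054 circ 0.644 0.023 r0.207 med [0.67  0.049] [157.  84.  37.]
[348. 163.] 424 ztop 0.089 circ 0.629 -0.340 r0.034 med [ 0.628 -0.34 ] [168. 170. 175.]
[427. 203.] 1868 ztop 0.048 circ 0.499 -0.610 r0.118 med [ 0.511 -0.611] [154. 151. 154.]
[141. 191.] 730 ztop 0.082 circ 0.529 0.358 r0.028 med [0.529 0.358] [121. 123. 127.]
[389. 198.] 267 ztop 0.082 circ 0.513 -0.469 r0.033 med [ 0.514 -0.476] [67. 98. 55.]
[295. 208.] 374 ztop 0.090 circ 0.475 -0.163 r0.033 med [ 0.475 -0.162] [ 25. 108. 187.]
[216. 214.] 371 ztop 0.089 circ 0.453 0.096 r0.033 med [0.452 0.095] [177. 177. 182.]
[253. 218.] 359 ztop 0.089 circ 0.440 -0.026 r0.033 med [ 0.44  -0.026] [ 81. 141.  54.]
[349. 237.] 329 ztop 0.035 circ 0.385 -0.347 r0.038 med [ 0.386 -0.347] [175. 178. 183.]
blue 440
line [0.09492088 0.9954848  0.6701383
[... 1328 characters left out ...]
7099086e-03]Traceback (most recent call last):
  File "<stdin>", line 23, in <module>
    return _quantile_unchecked(
        a, q, axis, out, overwrite_input, method, keepdims, weights)
    return _ureduce(a,
                    func=_quantile_ureduce_func,
    ...<5 lines>...
                    overwrite_input=overwrite_input,
                    method=method)
    r = func(a, **kwargs)
    result = _quantile(arr,
                       quantiles=q,
    ...<2 lines>...
                       out=out,
                       weights=wgt)
    slices_having_nans = np.isnan(arr[-1, ...])
                                  ~~~^^^^^^^^^
IndexError: index -1 is out of bounds for axis 0 with size 0
```

Call:
send_rows --motion '[{"offset":[35.2,24.9,0],"turn":60},{"offset":[35.2,24.9,0],"turn":60},{"offset":[35.2,24.9,0],"turn":60},{"offset":[35.2,24.9,0],"turn":60},{"offset":[35.2,24.9,0],"turn":60},{"offset":[35.2,24.9,0],"turn":60},{"offset":[35.2,24.9,0],"turn":60},{"offset":[35.2,24.9,0],"turn":60}]' --hand -0.23 --squeeze 20

```text
t: 0.9
eef_pos: [0.4315, 0.342, 0.4046]
ee_rot: [3.141, 0.0, -1.315]
force: [1.2, 0.9, 0.3]
width: 0.0349
```

```bash
cat >> h.py <<'E'
C=np.array([.682,.2125]); GX=np.array([.9955,-.0949]); GY=np.array([.0949,.9955])
G=lambda p:(np.array([(np.array(p[:2])-C)@GX,(np.array(p[:2])-C)@GY])).round(4)
W=lambda g:C+g[0]*GX+g[1]*GY
def to(p,yaw):
    """offset (cm) and turn (deg) from the present pose to world p, yaw in degrees"""
    s=get_state(); e=s["eef_pos"]; y=s["ee_rot"][2]; d=np.array(p)-e
    o=[d[0]*np.cos(y)+d[1]*np.sin(y), d[0]*np.sin(y)-d[1]*np.cos(y), -d[2]]
    t=-(yaw-np.degrees(y)); print("off",(np.array(o)*100).round(2),"turn",round((t+180)%360-180,1))
def st():
    s=get_state(); print("t",round(s["t"],2),"p",s["eef_pos"].round(4),"G",G(s["eef_pos"]),"rpy",np.degrees(s["ee_rot"]).round(1),"F",s["force"].round(1),"w",round(s["width"],4),"q6",s["q"][5].round(2))
E
python3 -c "
from h import *
st(); to([.451,-.212,.40],-116.15)"
```

```text
t 0.9 p [0.4315 0.342  0.4046] G [-0.2617  0.1052] rpy [180.    0.  -75.4] F [1.2 0.9 0.3] w 0.0349 q6 -0.77
off [54.1  12.12  0.46] turn 40.8
```

Call:
send_rows --motion '[{"offset":[53.5,11.0,0],"turn":40.8},{"offset":[53.5,11.0,0],"turn":40.8},{"offset":[53.5,11.0,0],"turn":40.8},{"offset":[53.5,11.0,0],"turn":40.8},{"offset":[53.5,11.0,0],"turn":40.8},{"offset":[53.5,11.0,0],"turn":40.8},{"offset":[53.5,11.0,0],"turn":40.8},{"offset":[53.5,11.0,0],"turn":40.8}]'

```text
t: 1.7
eef_pos: [0.4533, -0.0574, 0.4048]
ee_rot: [-3.141, 0.0, -2.022]
force: [1.7, -0.1, -0.5]
width: 0.0337
```

```bash
python3 -c "
from h import *
st(); to([.451,-.212,.25],-116.15)"
```

```text
t 1.7 p [ 0.4533 -0.0574  0.4048] G [-0.2021 -0.2904] rpy [-180.     0.  -115.8] F [ 1.7 -0.1 -0.5] w 0.0337 q6 -0.76
off [14.02 -6.53 15.48] turn 0.3
```

Call:
send_rows --motion '[{"offset":[14.0,-6.5,0],"turn":0},{"offset":[14.0,-6.5,0],"turn":0},{"offset":[14.0,-6.5,0],"turn":0},{"offset":[14.0,-6.5,5],"turn":0},{"offset":[14.0,-6.5,10],"turn":0},{"offset":[14.0,-6.5,14],"turn":0},{"offset":[14.0,-6.5,14],"turn":0},{"offset":[14.0,-6.5,14],"turn":0}]'

```text
t: 2.5
eef_pos: [0.4517, -0.2099, 0.2651]
ee_rot: [3.14, -0.001, -2.022]
force: [0.5, 0.8, 0.9]
width: 0.0337
```

```bash
python3 -c "
from h import *
st(); to([.451,-.212,.206],-116.15)
f=grab_frame('wrist'); cv2.imwrite('pics/c.png',f['frame'])
P=cloud(f); h=cv2.cvtColor(f['frame'],cv2.COLOR_BGR2HSV)
m=(h[...,0]<14)&(h[...,1]>180)&(P[...,2]>.08)&(P[...,2]<.095)
print(m.sum()); q=P[m]; print(cv2.minEnclosingCircle(q[:,:2].astype(np.float32)))"
```

```text
t 2.5 p [ 0.4517 -0.2099  0.2651] G [-0.1892 -0.4423] rpy [ 1.799e+02 -1.000e-01 -1.158e+02] F [0.5 0.8 0.9] w 0.0337 q6 -0.41
off [ 0.22 -0.03  5.91] turn 0.3
1368
((0.46607232093811035, -0.17875510454177856), 0.022722255438566208)
```

View pics/c.png

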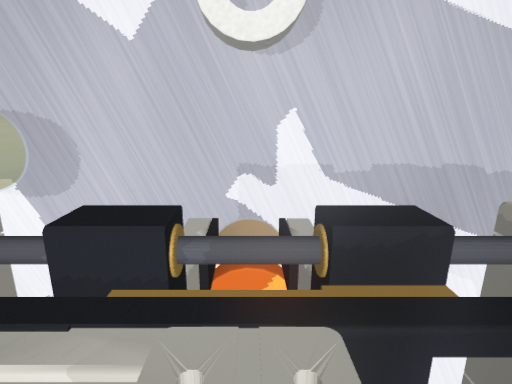

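Wrist view (picture 3): the orange lid (249,275) sits centred between the fingers at (200,265) and (298,265). I'll descend and push along tool -x.

Call:
send_rows --motion '[{"offset":[0,0,3],"turn":0.3},{"offset":[0,0,5.9],"turn":0.3},{"offset":[0,0,5.9],"turn":0.3},{"offset":[-0.7,0,5.9],"turn":0.3},{"offset":[-1.5,0,5.9],"turn":0.3},{"offset":[-2.5,0,5.9],"turn":0.3},{"offset":[-3.5,0,5.9],"turn":0.3},{"offset":[-4.5,0,5.9],"turn":0.3}]'

```text
t: 3.35
eef_pos: [0.4716, -0.1685, 0.2065]
ee_rot: [-3.14, 0.0, -2.027]
force: [-2.3, -3.0, 3.4]
width: 0.0337
```

```bash
cat >> h.py <<'E'
def jars(nm="top",save=None):
    f=grab_frame(nm); P=cloud(f); h=cv2.cvtColor(f["frame"],cv2.COLOR_BGR2HSV)
    if save: cv2.imwrite(save,f["frame"])
    for n,lo,hi in (("orange",4,16),("green",60,85)):
        m=(h[...,0]>=lo)&(h[...,0]<=hi)&(h[...,1]>150)&(P[...,2]>.075)&(P[...,2]<.1)&(P[...,1]<.35)&(P[...,1]>-.4)
        q=P[m]
        if len(q)<8: print(n,"hidden",len(q)); continue
        (c,r)=cv2.minEnclosingCircle(q[:,:2].astype(np.float32)); print(n,len(q),np.round(c,3),"r",round(r,3),"G",G(c))
E
python3 -c "
from h import *
st(); jars(); jars('side')"
```

```text
t 3.35 p [ 0.4716 -0.1685  0.2065] G [-0.1733 -0.3992] rpy [-179.9    0.  -116.1] F [-2.3 -3.   3.4] w 0.0337 q6 -0.51
orange hidden 0
green 15 [ 0.419 -0.036] r 0.015 G [-0.238  -0.2721]
orange 311 [ 0.491 -0.127] r 0.035 G [-0.1583 -0.3558]
green 114 [ 0.438 -0.023] r 0.031 G [-0.2206 -0.2572]
```

Call:
send_rows --motion '[{"offset":[-1.5,0,0],"turn":0},{"offset":[-3.2,0,0],"turn":0},{"offset":[-5.0,0,0],"turn":0},{"offset":[-7.0,0,0],"turn":0},{"offset":[-9.0,0,0],"turn":0},{"offset":[-11.0,0,0],"turn":0},{"offset":[-12.5,0,0],"turn":0},{"offset":[-13.5,0,0],"turn":0}]'

```text
t: 4.25
eef_pos: [0.5307, -0.0472, 0.2054]
ee_rot: [3.141, -0.0, -2.027]
force: [-1.5, -2.4, 2.5]
width: 0.0339
```

```bash
python3 -c "
from h import *
st(); jars('side')
to([.6257,.1441,.206],-116.15)"
```

```text
t 4.25 p [ 0.5307 -0.0472  0.2054] G [-0.126  -0.2729] rpy [ 180.    -0.  -116.1] F [-1.5 -2.4  2.5] w 0.0339 q6 -0.74
orange 364 [ 0.548 -0.009] r 0.035 G [-0.1122 -0.2334]
green 60 [ 0.435 -0.023] r 0.032 G [-0.2231 -0.2576]
off [-21.26  -0.08  -0.04] turn 0.1
```

Call:
send_rows --motion '[{"offset":[-1.5,0,0],"turn":0},{"offset":[-3.5,0,0],"turn":0},{"offset":[-6.0,0,0],"turn":0},{"offset":[-9.0,0,0],"turn":0},{"offset":[-12.0,0,0],"turn":0},{"offset":[-14.5,0,0],"turn":0},{"offset":[-16.0,0,0],"turn":0},{"offset":[-17.0,0,0],"turn":0}]'

```text
t: 5.1
eef_pos: [0.6056, 0.1054, 0.2054]
ee_rot: [3.141, -0.001, -2.027]
force: [-1.3, -3.2, 1.5]
width: 0.0336
```

```bash
python3 -c "
from h import *
st(); jars('side','pics/d.png'); jars('top')
to([.6257,.1441,.206],-116.15)"
```

```text
t 5.1 p [0.6056 0.1054 0.2054] G [-0.0659 -0.1138] rpy [ 180.    -0.  -116.1] F [-1.3 -3.2  1.5] w 0.0336 q6 -0.95
orange 446 [0.623 0.143] r 0.034 G [-0.0517 -0.0749]
green hidden 6
orange hidden 0
green 244 [ 0.439 -0.025] r 0.029 G [-0.2199 -0.2593]
off [-4.35 -0.08 -0.05] turn 0.0
```

View pics/d.png

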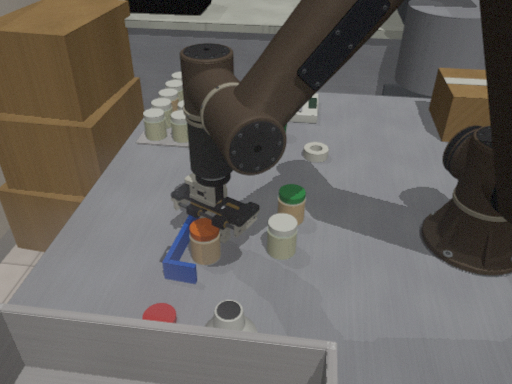

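Side view (picture 4): the orange jar, lid at (205,230), is about 4 cm short of the corner at (180,270). I'll go on slowly.

Call:
send_rows --motion '[{"offset":[-0.8,0,0],"turn":0},{"offset":[-1.6,-0.1,0],"turn":0},{"offset":[-2.3,-0.2,0],"turn":0},{"offset":[-2.8,-0.2,0],"turn":0},{"offset":[-3.2,-0.2,0],"turn":0},{"offset":[-3.5,-0.2,0],"turn":0},{"offset":[-3.7,-0.2,0],"turn":0},{"offset":[-3.8,-0.2,0],"turn":0}]'

```text
t: 6.0
eef_pos: [0.624, 0.1378, 0.2056]
ee_rot: [3.142, -0.0, -2.027]
force: [-0.3, -1.5, -1.4]
width: 0.0338
```

```bash
python3 -c "
from h import *
st(); jars('side')"
```

```text
t 6.0 p [0.624  0.1378 0.2056] G [-0.0507 -0.0798] rpy [ 180.    -0.  -116.2] F [-0.3 -1.5 -1.4] w 0.0338 q6 -0.98
orange 418 [0.642 0.175] r 0.033 G [-0.0367 -0.0407]
green hidden 7
```

Creep until the force shows contact with both walls.

Call:
send_rows --motion '[{"offset":[-0.2,0,0],"turn":0},{"offset":[-0.4,0,0],"turn":0},{"offset":[-0.5,0,0],"turn":0},{"offset":[-0.6,0,0],"turn":0},{"offset":[-0.6,0,0],"turn":0}]'

```text
t: 6.55
eef_pos: [0.6267, 0.1432, 0.2056]
ee_rot: [-3.142, 0.0, -2.027]
force: [-0.7, -1.3, -1.4]
width: 0.0339
```

```bash
python3 -c "
from h import *
st(); jars('side')"
```

```text
t 6.55 p [0.6267 0.1432 0.2056] G [-0.0485 -0.0742] rpy [-180.     0.  -116.2] F [-0.7 -1.3 -1.4] w 0.0339 q6 -0.98
orange 427 [0.643 0.181] r 0.034 G [-0.0356 -0.0353]
green hidden 4
```

Call:
send_rows --motion '[{"offset":[-0.15,0,0],"turn":0},{"offset":[-0.3,0,0],"turn":0},{"offset":[-0.3,0,0],"turn":0}]'

```text
t: 6.9
eef_pos: [0.6279, 0.1459, 0.2057]
ee_rot: [3.141, -0.0, -2.027]
force: [-1.1, -1.1, -0.9]
width: 0.0342
```

Call:
send_rows --motion '[{"offset":[-0.15,0,0],"turn":0},{"offset":[-0.3,0,0],"turn":0},{"offset":[-0.3,0,0],"turn":0}]'

```text
t: 7.2
eef_pos: [0.6285, 0.1478, 0.2055]
ee_rot: [3.14, -0.002, -2.028]
force: [-4.7, -5.3, 3.6]
width: 0.0336
```

```bash
python3 -c "
from h import *
st(); jars('side')"
```

```text
t 7.2 p [0.6285 0.1478 0.2055] G [-0.0471 -0.0694] rpy [ 1.799e+02 -1.000e-01 -1.162e+02] F [-4.7 -5.3  3.6] w 0.0336 q6 -0.99
orange 403 [0.647 0.186] r 0.033 G [-0.0328 -0.0295]
green hidden 3
```

Call:
send_rows --motion '[{"offset":[-0.15,0,0],"turn":0},{"offset":[-0.3,0,0],"turn":0},{"offset":[-0.3,0,0],"turn":0}]'

```text
t: 7.55
eef_pos: [0.6291, 0.1497, 0.2054]
ee_rot: [3.139, -0.005, -2.028]
force: [-7.4, -7.0, 5.8]
width: 0.0335
```

```bash
python3 -c "
from h import *
st(); jars('side')"
```

```text
t 7.55 p [0.6291 0.1497 0.2054] G [-0.0468 -0.0675] rpy [ 179.8   -0.3 -116.2] F [-7.4 -7.   5.8] w 0.0335 q6 -0.99
orange 383 [0.647 0.187] r 0.033 G [-0.0328 -0.0287]
green hidden 3
```

Call:
send_rows --motion '[{"offset":[-0.2,0.07,0],"turn":0},{"offset":[-0.37,0.14,0],"turn":0},{"offset":[-0.37,0.14,0],"turn":0}]'

```text
t: 7.9
eef_pos: [0.6293, 0.1514, 0.2054]
ee_rot: [3.139, -0.009, -2.029]
force: [-5.0, -18.9, 9.0]
width: 0.0341
```

```bash
python3 -c "
from h import *
st(); jars('side')"
```

```text
t 7.9 p [0.6293 0.1514 0.2054] G [-0.0467 -0.0658] rpy [ 179.8   -0.5 -116.2] F [ -5.  -18.9   9. ] w 0.0341 q6 -1.0
orange 384 [0.647 0.188] r 0.033 G [-0.0327 -0.0274]
green hidden 3
```

The force is now strong in y and x, so the jar is seated. Back off, lift, go behind the green jar.

Call:
send_rows --motion '[{"offset":[2,0,0],"turn":0},{"offset":[5,0,0],"turn":0},{"offset":[8,0,0],"turn":0},{"offset":[8,0,-5],"turn":0},{"offset":[8,0,-9],"turn":0},{"offset":[8,0,-13],"turn":0},{"offset":[8,0,-13],"turn":0}]'

```text
t: 8.65
eef_pos: [0.5978, 0.0841, 0.3428]
ee_rot: [-3.133, 0.009, -2.026]
force: [0.3, 0.1, -0.1]
width: 0.0339
```

```bash
python3 -c "
from h import *
st(); jars('side'); to([.401,-.052,.34],-145.4)"
```

```text
t 8.65 p [0.5978 0.0841 0.3428] G [-0.0716 -0.1358] rpy [-179.5    0.5 -116.1] F [ 0.3  0.1 -0.1] w 0.0339 q6 -0.92
orange 474 [0.644 0.188] r 0.033 G [-0.0357 -0.0285]
green 37 [ 0.436 -0.022] r 0.03 G [-0.2227 -0.2563]
off [20.83 11.6  -0.03] turn 29.3
```

Call:
send_rows --motion '[{"offset":[20.8,11.6,0],"turn":29.3},{"offset":[20.8,11.6,0],"turn":29.3},{"offset":[20.8,11.6,0],"turn":29.3},{"offset":[20.8,11.6,0],"turn":29.3},{"offset":[20.8,11.6,0],"turn":29.3},{"offset":[20.8,11.6,0],"turn":29.3},{"offset":[20.8,11.6,0],"turn":29.3},{"offset":[20.8,11.6,0],"turn":29.3}]'

```text
t: 9.5
eef_pos: [0.4007, -0.0518, 0.3357]
ee_rot: [-3.141, 0.001, -2.538]
force: [-0.4, 0.1, 1.4]
width: 0.0338
```

```bash
python3 -c "
from h import *
st(); jars('top','pics/e.png'); jars('side'); to([.401,-.052,.206],-145.4)"
```

```text
t 9.5 p [ 0.4007 -0.0518  0.3357] G [-0.255  -0.2898] rpy [-180.     0.  -145.4] F [-0.4  0.1  1.4] w 0.0338 q6 -1.33
orange 174 [0.647 0.182] r 0.033 G [-0.0323 -0.0333]
green hidden 0
orange 454 [0.324 0.126] r 0.357 G [-0.3479 -0.1196]
green hidden 0
off [-0.   -0.04 12.95] turn -0.0
```

View pics/e.png

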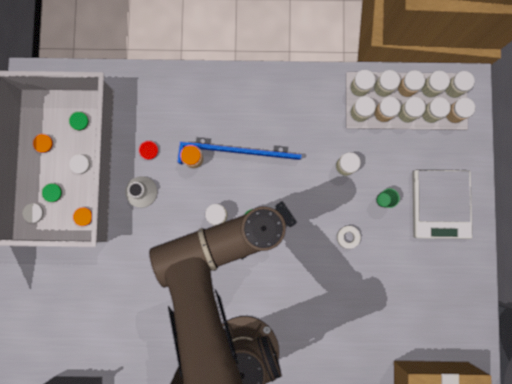

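Picture 5 (top): the orange lid at (191,156) sits in the guide's corner, measured at (-0.032,-0.033) in the guide frame. Descend behind the green jar.

Call:
send_rows --motion '[{"offset":[0,0,4],"turn":0},{"offset":[0,0,8],"turn":0},{"offset":[0,0,11],"turn":0},{"offset":[0,0,12.9],"turn":0},{"offset":[0,0,12.9],"turn":0},{"offset":[0,0,12.9],"turn":0}]'

```text
t: 10.2
eef_pos: [0.4005, -0.0519, 0.2066]
ee_rot: [3.141, -0.002, -2.538]
force: [0.0, 0.3, 0.3]
width: 0.0342
```

```bash
python3 -c "
from h import *
st(); jars('side','pics/f.png'); to([.64-.041*.823,.111-.041*.568,.206],-145.4)"
```

```text
t 10.2 p [ 0.4005 -0.0519  0.2066] G [-0.2551 -0.2899] rpy [ 1.800e+02 -1.000e-01 -1.454e+02] F [0.  0.3 0.3] w 0.0342 q6 -1.33
orange 451 [0.646 0.186] r 0.034 G [-0.0337 -0.0301]
green hidden 5
off [-24.85  -0.18   0.12] turn -0.0
```

View pics/f.png

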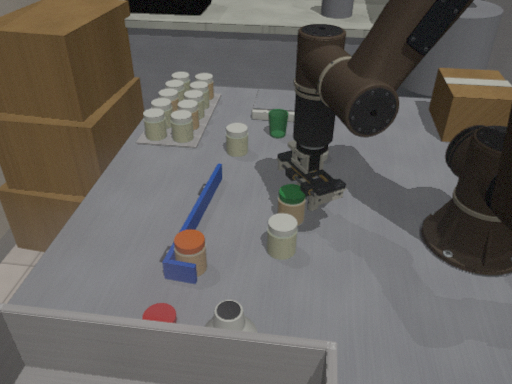

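Picture 6 (side): the fingers are down behind the green jar, lid at (291,195). The orange one, lid at (190,242), is still in the corner. Push.

Call:
send_rows --motion '[{"offset":[-0.7,0,0],"turn":0},{"offset":[-1.5,0,0],"turn":0},{"offset":[-2.5,0,0],"turn":0},{"offset":[-4.0,0,0],"turn":0},{"offset":[-5.8,0,0],"turn":0},{"offset":[-7.6,0,0],"turn":0},{"offset":[-9.0,0,0],"turn":0},{"offset":[-10.0,0,0],"turn":0}]'

```text
t: 11.05
eef_pos: [0.4833, 0.0052, 0.2068]
ee_rot: [-3.141, -0.0, -2.538]
force: [-3.6, -2.4, 3.4]
width: 0.0336
```

```bash
sed -i 's/("green",60,85)/("green",55,90)/; s/\[...,1\]>150)/[...,1]>130)/' h.py; python3 -c "
from h import *
st(); jars('side'); to([.64-.041*.823,.111-.041*.568,.206],-145.4)"
```

```text
t 11.05 p [0.4833 0.0052 0.2068] G [-0.1781 -0.2252] rpy [-180.    -0.  -145.4] F [-3.6 -2.4  3.4] w 0.0336 q6 -1.39
orange 540 [0.34  0.134] r 0.342 G [-0.3325 -0.1109]
green 139 [0.516 0.029] r 0.032 G [-0.148  -0.1981]
off [-14.68  -0.18   0.08] turn -0.0
```

Call:
send_rows --motion '[{"offset":[-1.2,0,0],"turn":0},{"offset":[-3.0,0,0],"turn":0},{"offset":[-5.0,0,0],"turn":0},{"offset":[-7.0,0,0],"turn":0},{"offset":[-9.0,0,0],"turn":0},{"offset":[-10.5,0,0],"turn":0},{"offset":[-11.5,0,0],"turn":0},{"offset":[-12.0,0,0],"turn":0}]'

```text
t: 11.9
eef_pos: [0.5814, 0.0728, 0.2064]
ee_rot: [3.141, -0.0, -2.539]
force: [-1.9, -1.8, 0.5]
width: 0.0334
```

```bash
python3 -c "
from h import *
st(); jars('side'); to([.64-.041*.823,.111-.041*.568,.206],-145.4)"
```

```text
t 11.9 p [0.5814 0.0728 0.2064] G [-0.0868 -0.1486] rpy [ 180.    -0.  -145.5] F [-1.9 -1.8  0.5] w 0.0334 q6 -1.43
orange 546 [0.645 0.188] r 0.034 G [-0.0347 -0.0283]
green 93 [0.616 0.099] r 0.031 G [-0.0545 -0.1196]
off [-2.85 -0.18  0.05] turn -0.0
```

Call:
send_rows --motion '[{"offset":[-0.6,0,0],"turn":0},{"offset":[-1.2,0,0],"turn":0},{"offset":[-1.7,0,0],"turn":0},{"offset":[-2.1,0,0],"turn":0},{"offset":[-2.4,0,0],"turn":0},{"offset":[-2.6,0,0],"turn":0},{"offset":[-2.6,0,0],"turn":0}]'

```text
t: 12.65
eef_pos: [0.6028, 0.0875, 0.2067]
ee_rot: [-3.142, 0.0, -2.539]
force: [-1.3, -0.5, 0.0]
width: 0.0341
```

```bash
python3 -c "
from h import *
st(); jars('side'); to([.64-.041*.823,.111-.041*.568,.206],-145.4)"
```

```text
t 12.65 p [0.6028 0.0875 0.2067] G [-0.067 -0.132] rpy [-180.     0.  -145.5] F [-1.3 -0.5  0. ] w 0.0341 q6 -1.43
orange 551 [0.359 0.121] r 0.324 G [-0.3128 -0.1221]
green 95 [0.65  0.117] r 0.029 G [-0.0226 -0.0978]
off [-0.31 -0.18  0.07] turn -0.1
```

Call:
send_rows --motion '[{"offset":[-0.2,0,0],"turn":0},{"offset":[-0.4,0,0],"turn":0},{"offset":[-0.6,0,0],"turn":0},{"offset":[-0.6,0,0],"turn":0}]'

```text
t: 13.1
eef_pos: [0.6065, 0.09, 0.2065]
ee_rot: [3.141, -0.003, -2.539]
force: [-5.0, -3.3, 5.0]
width: 0.0337
```

Call:
send_rows --motion '[{"offset":[-0.2,0.15,0],"turn":0},{"offset":[-0.35,0.3,0],"turn":0},{"offset":[-0.35,0.3,0],"turn":0}]'

```text
t: 13.4
eef_pos: [0.6068, 0.0935, 0.2064]
ee_rot: [3.141, -0.006, -2.54]
force: [-9.2, -8.1, 8.2]
width: 0.0334
```

```bash
python3 -c "
from h import *
st(); jars('side','pics/g.png')"
```

```text
t 13.4 p [0.6068 0.0935 0.2064] G [-0.0636 -0.1256] rpy [ 180.    -0.4 -145.5] F [-9.2 -8.1  8.2] w 0.0334 q6 -1.44
orange 550 [0.648 0.183] r 0.039 G [-0.0313 -0.0328]
green 74 [0.652 0.123] r 0.025 G [-0.0219 -0.0919]
```

View pics/g.png

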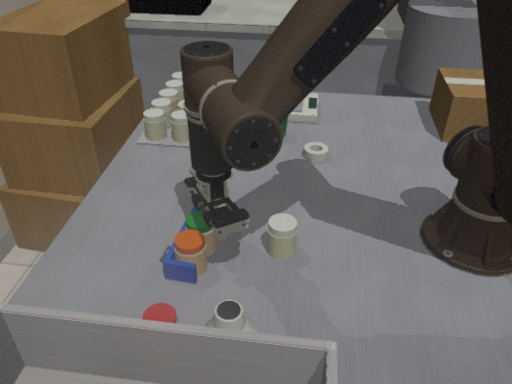

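Picture 7 (side): the green jar, lid at (200,222), stands just behind the orange one, lid at (190,242). One more nudge along the fence to confirm contact by force.

Call:
send_rows --motion '[{"offset":[-0.12,0.15,0],"turn":0},{"offset":[-0.2,0.3,0],"turn":0},{"offset":[-0.2,0.3,0],"turn":0}]'

```text
t: 13.75
eef_pos: [0.6067, 0.0954, 0.2065]
ee_rot: [-3.141, -0.008, -2.54]
force: [-6.5, -17.5, 8.7]
width: 0.0335
```

Contact with the orange jar is confirmed: the y force jumped to 17 N. Back away, lift, check.

Call:
send_rows --motion '[{"offset":[1.5,-0.3,0],"turn":0},{"offset":[4,-0.3,0],"turn":0},{"offset":[8,-0.3,0],"turn":0},{"offset":[8,-0.3,-5],"turn":0},{"offset":[8,-0.3,-10],"turn":0},{"offset":[13,-0.3,-13],"turn":0},{"offset":[18,-0.3,-13],"turn":0},{"offset":[18,-0.3,-13],"turn":0}]'

```text
t: 14.55
eef_pos: [0.4584, -0.0077, 0.3381]
ee_rot: [3.141, 0.004, -2.54]
force: [0.5, 0.2, -0.1]
width: 0.0336
```

```bash
python3 -c "
from h import *
st(); jars('side'); jars('top','pics/i.png')
I=cv2.imread('pics/i.png'); cv2.imwrite('pics/j.png',cv2.resize(I[115:245,120:380],None,fx=3,fy=3))"
```

```text
t 14.55 p [ 0.4584 -0.0077  0.3381] G [-0.2017 -0.2405] rpy [ 180.     0.2 -145.5] F [ 0.5  0.2 -0.1] w 0.0336 q6 -1.38
orange 557 [0.32  0.129] r 0.362 G [-0.3522 -0.1174]
green 260 [0.639 0.116] r 0.031 G [-0.0335 -0.0998]
orange 112 [0.645 0.184] r 0.034 G [-0.034 -0.032]
green 278 [0.639 0.113] r 0.032 G [-0.0332 -0.1035]
```

View pics/j.png

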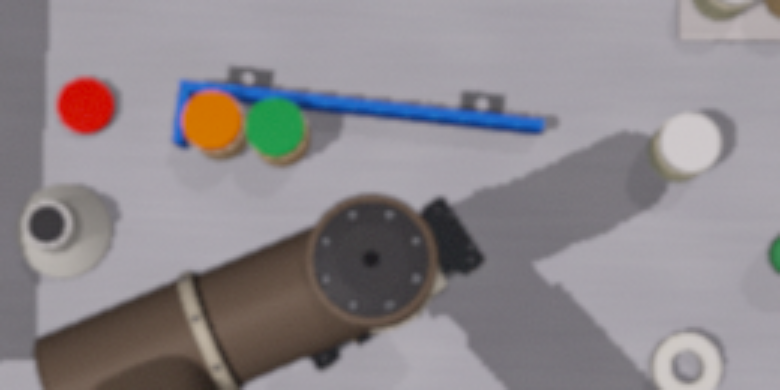

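Picture 8 (top crop): the orange lid at (213,120) is in the corner. The green lid at (276,127) is right beside it against the fence.

```bash
python3 -c "
from station import *
print(job_done())"
```

```text
the job is handed in; nothing more can be done
None
```

I pushed the orange jar into the guide's corner, then pushed the green jar up against the fence beside it, and handed the job in at about 14.6 s. `job_done()` gave no verdict.

| Last check (top camera, my estimate of the guide frame) | x (m) | y (m) |
|---|---|---|
| Orange jar | -0.034 | -0.032 |
| Green jar | -0.033 | -0.1035 |

- **Gap and contact:** the jar centres measured about 71.5 mm apart. The push force rose to 17–19 N as each jar reached its stop. The most I saw on the tool was about 22 N.
- **Readings that disagreed:** the side camera put the green jar about 4 mm further along the fence, at y = -0.0998, which is just outside the allowed range. That camera had read about 3 mm high in y earlier, so I trusted the top view. Its last orange reading failed because it picked up other orange in the picture.
- **Not checked:** I did not measure the bystanders again. The white jar in the row was hidden under the arm in the last picture, but the planned paths kept clear of it. The others I could see looked unmoved.

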